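# Load the tasting block from the display step

## Task

On the market stall, shove the heavy wooden block with three round pockets across the table until its long back side lies squarely against the front of the white display step. Then slide the three flat tins off the step one by one, without lifting them, so that one drops into each pocket and lies flat, lid up; the block must stay against the step. Leave the small jar standing where it is on the step, and do not lift the block.

Things in the scene. Friction and masses are not known exactly. Their poses are not given: they have to be found in the camera images.
- block: Loose hardwood block on the table, 100 mm (x) by 240 mm (y) by 44 mm tall, 0.65 to 0.95 kg; 3 to 10 N slides it. Origin: centre of its underside; x points to its back side, the one to bring against the step (at first its middle is 45 to 70 mm away, turned up to 0.2 rad). Three upward round pockets, 68 mm in diameter, 22 mm deep (floor 22 mm over the table), at x = 0, y = +78, 0, -78 mm.
- block_hole0 (a point): Centre of the mouth of the block's pocket at its y = +78 mm, level with the block's top (44 mm over the table).
- block_hole1 (a point): Centre of the mouth of the block's middle pocket, level with the block's top.
- block_hole2 (a point): Centre of the mouth of the block's pocket at its y = -78 mm, level with the block's top.
- block_back_left (a point): Point on the block's back side near its +y end (115 mm from the middle), 22 mm up.
- block_back_right (a point): Point on the block's back side near its -y end (115 mm from the middle), 22 mm up.
- riser: White display step, fixed: a solid slab 170 mm deep (x), 420 mm wide (y) and 46 mm tall, so 2 mm taller than the block. Origin: foot of the middle of its front face (the one towards the robot); x points away from that face into the step, y along the face, z up. The face is the plane x = 0.
- tin_a_mid (a point): Flat round aluminium tin, 58 mm in diameter and 22 mm tall, 70 g, with a brown card disc on its lid; tin A. One of three alike. It stands on the display step, lid up. The point is its centre, half-way up; z is its upright axis.
- tin_b_mid (a point): Flat round aluminium tin, 58 mm in diameter and 22 mm tall, 70 g, with a brown card disc on its lid; tin B. One of three alike. It stands on the display step, lid up. The point is its centre, half-way up; z is its upright axis.
- tin_c_mid (a point): Flat round aluminium tin, 58 mm in diameter and 22 mm tall, 70 g, with a brown card disc on its lid; tin C. One of three alike. It stands on the display step, lid up. The point is its centre, half-way up; z is its upright axis.
- jar_mid (a point): Small amber glass jar with a steel lid, 44 mm in diameter and 58 mm tall, 120 g, standing on the display step in the row with the tins (any of the four places, about 82 mm apart). The point is its centre, half-way up. To be left alone.
- tin_a: Tin A again: its origin is the centre of its underside.
- tin_b: Tin B: centre of its underside.
- tin_c: Tin C: centre of its underside.
Not all that is in view belongs to the job. What is shaped like the tin_a but green or orange is not meant. What is shaped like the tin_b but red is not meant.

How it is judged:
By the outcome, as a careful person would: the job done as asked, in the order asked, and still so for the second after the job is handed in, with the robot touching nothing.
It also fails if it takes over 67 s, if anything falls off the work surface, if the arm or the gripper's body presses on something with over 40 N, if the wrist force passes 120 N, or if a joint passes its speed limit or range.

## Robot

A 6-joint arm with a two-finger parallel gripper is mounted at the origin on the work surface. World frame = base frame: x ahead of the robot, y to its left, z up, the work surface at z = 0. Lengths are in m, angles in rad, forces in N, time in s.
With the tool pointing down it reaches from about 0.15 to 0.775 m from the base axis. Payload 6.1 kg.
Tool frame: the origin (TCP) lies at the very end of the fingers, on their centre line; the grasp point (between the pads) lies 19 mm behind it; z points along the fingers, y is the direction in which the jaws open and shut (so a half turn about z gives the same grasp; the last joint's range is limited). The gripper opens to 85 mm and grips with 20 to 120 N. Pads are 22 mm wide; open, the fingers measure 114 mm over their backs; the gripper's body (76 mm by 85 mm) begins 54 mm behind the grasp point. The pads swing forward as they close: fully open they stand 13 mm farther back than shut.
Start: joints at [1.177, 0.126, -0.04, 1.405, 0, 1.571], TCP at [0.201, 0.485, 0.231] pointing down, gripper open.
Joint ranges: [-2.72, 2.72], [-0.95, 1.95], [-1.27, 1.35], [-1.78, 2.02], [-1.46, 1.47], [-3.14, 3.14]. Speed limits (rad/s): [2.39, 2.39, 3.01, 3.14, 3.14, 3.14].

## Interface

Orientations are given as a rotation vector (axis times angle).
In Python, from workcell import r gives the robot as it stands.
- The arm moves only by the tool servo_tool, never from a script. Its argument "steps" is text: rows parted by semicolons, each of 7 numbers parted by spaces: the turn, a rotation vector about the tool's x, y, z in degrees, then the shift along the tool's x, y, z in cm, then the closure in counts, from 0 (fully open) to 255 (shut). A call has exactly 8 rows; each row shifts and turns the commanded pose from where the row before left it, along the tool's axes as they then stand; what a row does not reach is not made up. A row lasts 1/10 s, in which the tool goes at most 50 mm and 8.59 degrees, less where a joint would pass 70% of its speed; a pose out of reach is approached as far as the arm can. A call is refused whole if a number of a shift passes 5 or a number of a turn 8.59, either way. A call with a gripper value outside its range is refused whole. The fingers move at their own pace and stop on an object; the grip force is fixed at half the most. Time passes only in rows, so rows that do not move let the fingers close, or fill a call up. It gives the time, the measured TCP pose, the force and the opening at its end, in the units of the state.
- r.get_obs(): the state, without advancing time (a new reading comes with each control period).
- r.capture(name): name is "side" or "top"; returns a dict with "img" (420x560x3 uint8, red, green, blue), "z_map" (420x560 float32, m along the optical axis (not along the pixel's ray), 0 where there is no reading), "K" (3x3 intrinsics, pixels), "extrinsics" (4x4, takes a point from world to camera coordinates). Camera axes: x right, y down, z forward; pixel columns grow to the right and rows downward; lengths in m; the calibration is good to about 2 mm. A picture is of the moment at which its call begins.
- r.sign_off(): hands the job in, once; it reports no verdict.
The state is a dict: "clock": time; "joint_positions": joint angles; "joint_vel": joint speeds; "tau": joint torques, N m; "tcp_pos": TCP position; "tcp_rot": TCP orientation; "wrist_force": force on the tool from outside, world axes, zero at the start; "moment": the same for the moment, N m; "gripper_width": finger opening in m.
Only numpy, scipy, OpenCV 4.12 (cv2) and the standard library are available. Lean on these libraries where they do the work, as an engineer would, in place of code of your own. Each camera call takes 0.05 s, during which the arm holds its last target.

## Working session

There is one attempt and no reset: what is moved stays moved. The work goes in short steps, Python scripts to look and compute and a tool call to move; the robot and the scene stay as the last step left them, time stands still between calls to the robot, and variables do not carry over. Pictures are saved under pics/ and viewed, and the job is handed in when it is done.

Besides the shell and the picture viewer there is one more tool, called after "Call:" as name(argument=value, ...), one argument or row to a line, values as JSON. servo_tool: Moves the arm, as the interface text tells. Its arguments: {"type":"object","properties":{"steps":{"type":"string"}},"required":["steps"]}

```bash
mkdir -p pics; cat > h.py <<'E'
import numpy as np,cv2
from workcell import r
def cap(n,f):
    c=r.capture(n); cv2.imwrite('pics/'+f,cv2.cvtColor(c['img'],cv2.COLOR_RGB2BGR)); np.savez('/tmp/'+n,**c); return c
def ray(c,u,v,z):
    K=c['K'];E=c['extrinsics'];R=E[:3,:3];t=E[:3,3];o=-R.T@t
    d=R.T@np.linalg.inv(K)@np.array([u,v,1.]); return o+d*(z-o[2])/d[2]
def cloud(c):
    z=c['z_map'];v,u=np.mgrid[:z.shape[0],:z.shape[1]]
    p=np.stack([u,v,np.ones_like(u)],-1)@np.linalg.inv(c['K']).T*z[...,None]
    E=c['extrinsics'];P=(p-E[:3,3])@E[:3,:3]; P[z==0]=np.nan; return P
E
python3 - <<'E'
from h import *
a=cap('top','t0.png');b=cap('side','s0.png');print(r.get_obs())
for c in(a,b):print(c['K'],c['extrinsics'])
E
```

```text
{'clock': 0.1, 'joint_positions': array([ 1.17702124e+00,  1.26338934e-01, -4.05052457e-02,  1.40539460e+00,
        3.89591067e-06,  1.57078647e+00]), 'joint_vel': array([-0.00175646, -0.00224541,  0.00203782,  0.00014196,  0.00143595,
       -0.00068565]), 'tau': array([-1.83175034e-04, -4.36902094e+01,  3.53605700e+01,  1.37082255e-02,
        1.17451118e-04, -3.96741115e-06]), 'tcp_pos': array([0.20128981, 0.48448445, 0.23059704]), 'tcp_rot': array([-6.14480663e-01, -3.08061943e+00,  2.22061601e-03]), 'wrist_force': array([ 0.80529666,  0.86117895, -0.0401589 ]), 'moment': array([-0.02102683,  0.00668565, -0.05548581]), 'gripper_width': 0.08553140516875157}
[[543.18849763   0.         279.43249245]
 [  0.         543.18849763 209.19997027]
 [  0.           0.           1.        ]] [[-0.0106887  -0.99991319  0.00770474  0.1055518 ]
 [-0.99374202  0.00976533 -0.11127189  0.5508984 ]
 [ 0.11118699 -0.00884588 -0.99376013  1.12472087]
 [ 0.          0.          0.          1.        ]]
[[435.57019287   0.         284.70438285]
 [  0.         435.57019287 216.64565247]
 [  0.           0.           1.        ]] [[ 0.95806638 -0.28591619  0.01899344 -0.48754258]
 [-0.19202173 -0.68981097 -0.69806052  0.2189747 ]
 [ 0.21268869  0.66514116 -0.71578681  0.59507833]
 [ 0.          0.          0.          1.        ]]
```

View pics/t0.png

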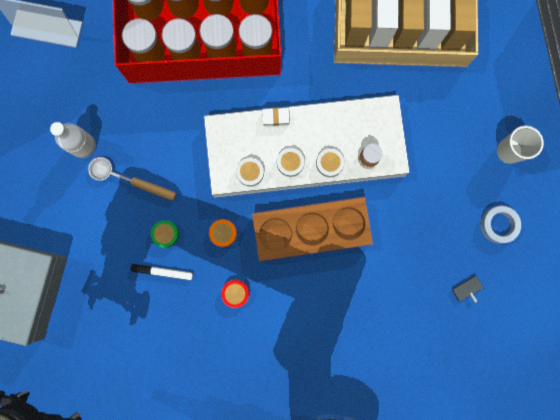

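View pics/s0.png

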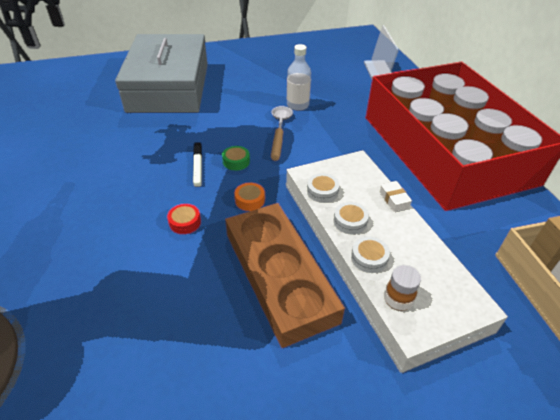

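The top view shows the step around (307,145), tins at (250,171), (290,161) and (330,161), the jar at (371,152), and the block around (312,229). The decoys are at (222,233), (164,234) and (235,293). Next I'll measure these.

```bash
cat >> h.py <<'E'
def rect(P,m):
    m=cv2.morphologyEx(m.astype(np.uint8),cv2.MORPH_OPEN,np.ones((3,3)))
    n,l,s,ce=cv2.connectedComponentsWithStats(m); i=1+np.argmax(s[1:,4]); return l==i
def hull_rect(c,m,z):
    cs,_=cv2.findContours(m.astype(np.uint8),cv2.RETR_EXTERNAL,cv2.CHAIN_APPROX_NONE)
    k=max(cs,key=cv2.contourArea)[:,0]
    w=np.array([ray(c,u,v,z)[:2] for u,v in k]); return cv2.minAreaRect((w*1000).astype(np.float32)),w
def measure(c,roi=None):
    P=cloud(c);hsv=cv2.cvtColor(c['img'],cv2.COLOR_RGB2HSV);H,S,V=[hsv[...,i] for i in range(3)]
    x,y,z=P[...,0],P[...,1],P[...,2]
    reg=(x>.25)&(x<.72)&(abs(y)<.36)
    blk=rect(P,reg&(z>.034)&(z<.056)&(S>110)&((H<22)|(H>170)))
    rb,w=hull_rect(c,blk,.044); print('block',rb, cv2.boxPoints(rb).tolist())
    st=rect(P,reg&(z>.036)&(z<.085)&((S<90)|(z>.056))&~blk)
    rs,w=hull_rect(c,st,.046); print('step',rs, cv2.boxPoints(rs).tolist())
    # tin card discs
    d=(reg&(z>.05)&(z<.085)&(S>70)&(H>8)&(H<25)).astype(np.uint8)
    n,l,s,ce=cv2.connectedComponentsWithStats(d)
    for i in range(1,n):
        if s[i,4]>40: 
            q=l==i; print('disc',s[i,4],ce[i],'z',np.nanmedian(z[q]),ray(c,*ce[i],.068)[:2].round(4))
    return P
E
python3 - <<'E'
from h import *
c=dict(np.load('/tmp/top.npz'));P=measure(c)
z=P[...,2]
m=(z>.09)&(z<.12)&(P[...,0]<.72)&(P[...,0]>.4)&(abs(P[...,1])<.3)
v,u=np.nonzero(m);print('jar',u.mean(),v.mean(),np.median(z[m]),ray(c,u.mean(),v.mean(),.104))
for u,v in [(313,229),(250,171),(300,130),(330,380),(222,233),(262,250),(276,117)]:print(u,v,P[v,u])
E
```

```text
block ((508.8546447753906, 32.5274658203125), (99.09115600585938, 238.1106719970703), 7.913415908813477) [[443.3897705078125, 143.6278076171875], [476.1720275878906, -92.21539306640625], [574.3195190429688, -78.5728759765625], [541.5372314453125, 157.27032470703125]]
step ((671.1022338867188, 40.43031311035156), (138.02423095703125, 419.5660400390625), 5.703679084777832) [[581.582763671875, 242.31605529785156], [623.28076171875, -175.1727752685547], [760.6217041015625, -161.45542907714844], [718.9237060546875, 256.03338623046875]]
disc 291 [290.08591065 161.08591065] z 0.06841200043902464 [0.6481 0.077 ]
disc 293 [330.16723549 161.51535836] z 0.06829263647285842 [ 0.6464 -0.0063]
disc 62 [365.22580645 161.51612903] z 0.07644522370378784 [ 0.6458 -0.0793]
disc 301 [249.41860465 170.8372093 ] z 0.06850788906376476 [0.6283 0.1616]
jar 371.84802431610944 153.69300911854103 0.10387913610364755 [ 0.65445827 -0.08693191  0.104     ]
313 229 [0.50958825 0.02870645 0.02299392]
250 171 [0.62883968 0.16057555 0.06334629]
300 130 [0.71913723 0.05446313 0.04829745]
330 380 [ 0.19162757 -0.00322387 -0.00036317]
222 233 [0.50317062 0.22279598 0.02077697]
262 250 [0.46521374 0.13721053 0.045365  ]
276 117 [0.74264883 0.10534133 0.06676783]
```

```bash
python3 - <<'E'
from h import *
for nm in('top','side'):
    c=dict(np.load(f'/tmp/{nm}.npz'));P=cloud(c);x,y,z=P[...,0],P[...,1],P[...,2]
    hsv=cv2.cvtColor(c['img'],cv2.COLOR_RGB2HSV)
    for zl in(.036,.042,.044):
        m=rect(P,(z>zl)&(z<.085)&(x>.45)&(x<.83)&(y<.3)&(y>-.26)&((hsv[...,1]<90)|(z>.056)))
        r_,w=hull_rect(c,m,.046);b=cv2.boxPoints(r_);b=b[np.argsort(b[:,0])]
        print(nm,zl,r_,'front',b[:2].mean(0))
E
echo; python3 - <<'E'
from h import *
c=dict(np.load('/tmp/top.npz'));P=cloud(c);x,y,z=P[...,0],P[...,1],P[...,2]
hsv=cv2.cvtColor(c['img'],cv2.COLOR_RGB2HSV);H,S=hsv[...,0],hsv[...,1]
for zl in(.03,.038,.04,.042):
    m=rect(P,(z>zl)&(z<.056)&(x>.4)&(x<.6)&(abs(y)<.2)&(S>110)&((H<22)|(H>170)))
    r_,w=hull_rect(c,m,.044);print(zl,r_)
E
```

```text
top 0.036 ((688.8009643554688, 42.15521240234375), (172.83184814453125, 419.5128173828125), 5.81787633895874) front [602.83014   33.395523]
top 0.042 ((689.2841186523438, 42.20001220703125), (171.88404846191406, 419.50592041015625), 5.825704097747803) front [603.78595  33.47667]
top 0.044 ((689.3353271484375, 42.267181396484375), (171.54330444335938, 419.4190979003906), 5.747427940368652) front [603.9949   33.67772]
side 0.036 ((692.3707275390625, 40.95362854003906), (187.49061584472656, 424.3379821777344), 5.827106952667236) front [599.1098    31.435959]
side 0.042 ((693.6747436523438, 42.1094970703125), (184.6500701904297, 422.31072998046875), 5.823875427246094) front [601.82623   32.741196]
side 0.044 ((693.7973022460938, 42.506378173828125), (183.82546997070312, 421.8982238769531), 5.679341793060303) front [602.33575  33.4106 ]

0.03 ((508.8546447753906, 32.5274658203125), (99.09115600585938, 238.1106719970703), 7.913415908813477)
0.038 ((508.8546447753906, 32.5274658203125), (99.09115600585938, 238.1106719970703), 7.913415908813477)
0.04 ((508.85308837890625, 32.538719177246094), (99.09115600585938, 238.08798217773438), 7.913415908813477)
0.042 ((467.6188049316406, 61.1340217590332), (56.367767333984375, 31.21013069152832), 89.41097259521484)
```

Call:
servo_tool(
  steps="0 0 -7.1 0 0 0 0;0 0 -7.1 0 0 0 0;0 0 -7.1 0 0 0 0;0 0 -7.1 0 0 0 0;0 0 0 -1.6 -4 0 0;0 0 0 -1.6 -4 0 0;0 0 0 -1.6 -4 0 0;0 0 0 -1.6 -4 0 0",
)

```text
clock: 0.9
tcp_pos: [0.2816, 0.3306, 0.2309]
tcp_rot: [0.161, -3.137, 0.001]
wrist_force: [1.5, 0.1, -0.6]
gripper_width: 0.0856
```

```bash
cat >> h.py <<'E'
from scipy.spatial.transform import Rotation as Ro
O=np.array([.6043,.0337,0]);YAW=np.radians(5.8);N=np.array([np.cos(YAW),np.sin(YAW),0]);T=np.array([-N[1],N[0],0])
def W(n,s,z):return O+n*N+s*T+np.array([0,0,z])
def S(p):d=np.asarray(p)[:2]-O[:2];return np.array([d@N[:2],d@T[:2]])
def go(n,s,z,jaw):
    """step-frame target; jaw 't' (tool x=-n) or 'n' (tool y=n,tool x=t)"""
    o=r.get_obs();R=Ro.from_rotvec(o['tcp_rot']).as_matrix()
    zt=np.array([0,0,-1.]);y=T if jaw=='t' else N
    Rt=np.stack([np.cross(y,zt),y,zt],1)
    dr=Ro.from_matrix(R.T@Rt).as_rotvec(degrees=True)
    d=W(n,s,z)-o['tcp_pos']
    print('t',round(o['clock'],2),'tcp n,s,z',S(o['tcp_pos']).round(4),o['tcp_pos'][2].round(4),'F',o['wrist_force'].round(1),'w',o['gripper_width'].round(4),'q',o['joint_positions'].round(2))
    print('turn(tool,deg)',dr.round(2),'shift now cm',(R.T@d*100).round(2),'after turn',(Rt.T@d*100).round(2))
E
python3 -c "
from h import *
go(-.165,.0085,.1,'t')"
```

```text
Traceback (most recent call last):
  File "h.py", line 45, in go
    print('t',round(o['clock'],2),'tcp n,s,z',S(o['tcp_pos']).round(4),o['tcp_pos'][2].round(4),'F',o['wrist_force'].round(1),'w',o['gripper_width'].round(4),'q',o['joint_positions'].round(2))
                                                                                                                                  ^^^^^^^^^^^^^^^^^^^^^^^^
AttributeError: 'float' object has no attribute 'round'
```

```bash
sed -i "s/o\['gripper_width'\].round(4)/round(o['gripper_width'],4)/" h.py
python3 -c "
from h import *
go(-.165,.0085,.1,'t')"
```

```text
t 0.9 tcp n,s,z [-0.2911  0.328 ] 0.2309 F [ 1.5  0.1 -0.6] w 0.0856 q [ 0.87 -0.04 -0.22  1.4  -0.    0.76]
turn(tool,deg) [-0.03 -0.02  0.09] shift now cm [-12.56 -31.96  13.1 ] after turn [-12.61 -31.95  13.09]
```

Call:
servo_tool(
  steps="0 0 0 -1.55 -4 0.5 0;0 0 0 -1.55 -4 1 0;0 0 0 -1.55 -4 1 0;0 0 0 -1.55 -4 1 0;0 0 0 -1.55 -4 1.5 0;0 0 0 -1.5 -4 1.5 0;0 0 0 -1.5 -4 2 0;0 0 0 -1.5 -3.5 2 0",
)

```text
clock: 1.7
tcp_pos: [0.4356, 0.0292, 0.1256]
tcp_rot: [-0.158, 3.137, -0.0]
wrist_force: [0.8, 1.0, -0.6]
gripper_width: 0.0854
```

```bash
python3 -c "
from h import *
go(-.165,.0085,.012,'t')"
```

```text
t 1.7 tcp n,s,z [-0.1683  0.0126] 0.1256 F [ 0.8  1.  -0.6] w 0.0854 q [ 0.07 -0.02 -0.43  1.16 -0.   -0.03]
turn(tool,deg) [-0.    0.02 -0.02] shift now cm [-0.32 -0.41 11.36] after turn [-0.33 -0.41 11.36]
```

Call:
servo_tool(
  steps="0 0 0 0 0 2.5 0;0 0 0 0 0 2.5 0;0 0 0 0 0 2.5 0;0 0 0 0 0 1.8 0;0 0 0 0 0 1 0;0 0 0 0 0 0.5 0;0 0 0 0 0 0 0;0 0 0 0 0 0 0",
)

```text
clock: 2.5
tcp_pos: [0.4359, 0.0313, 0.019]
tcp_rot: [-0.16, 3.136, 0.0]
wrist_force: [-0.5, 1.2, 0.5]
gripper_width: 0.0854
```

```bash
python3 -c "
from h import *
go(-.165,.0085,.012,'t');a=cap('top','t1.png');b=cap('side','s1.png')"
```

```text
t 2.5 tcp n,s,z [-0.1678  0.0147] 0.019 F [-0.5  1.2  0.5] w 0.0854 q [ 0.07  0.06 -0.6   0.92 -0.   -0.03]
turn(tool,deg) [-0.    0.06  0.04] shift now cm [-0.28 -0.62  0.7 ] after turn [-0.28 -0.62  0.7 ]
```

View pics/s1.png

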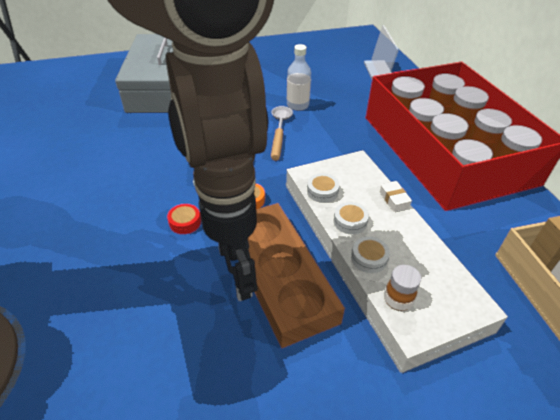

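The side view shows the open gripper low in front of the block's long side, around (240,270). It is clear of the red decoy at (185,217). Starting the push.

Call:
servo_tool(
  steps="0 0 0 0 -0.5 0.6 0;0 0 0 -0.5 0 0.4 0;0 0 0 -0.6 0 0 0;0 0 0 -0.6 0 0 0;0 0 0 -0.6 0 0 0;0 0 0 -0.6 0 0 0;0 0 0 -0.6 0 0 0;0 0 0 0 0 0 0",
)

```text
clock: 3.4
tcp_pos: [0.4721, 0.0299, 0.0084]
tcp_rot: [-0.16, 3.136, -0.0]
wrist_force: [-0.9, -0.2, -0.4]
gripper_width: 0.0854
```

```bash
python3 -c "
from h import *
go(-.111,.0085,.01,'t');a=cap('side','s2.png');cap('top','t2.png')"
```

```text
t 3.4 tcp n,s,z [-0.1319  0.0096] 0.0084 F [-0.9 -0.2 -0.4] w 0.0854 q [ 0.06  0.13 -0.54  0.9  -0.   -0.04]
turn(tool,deg) [-0.01  0.08  0.04] shift now cm [-2.09 -0.11 -0.15] after turn [-2.09 -0.11 -0.16]
```

View pics/t2.png

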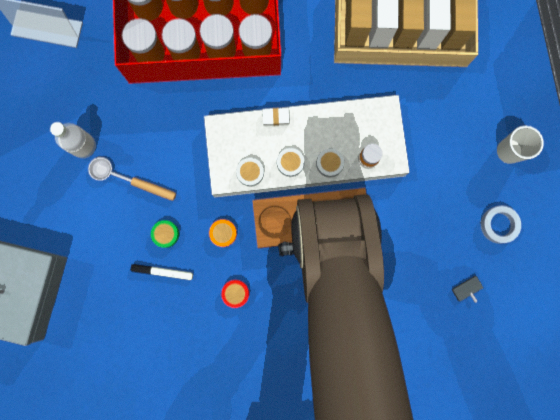

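View pics/s2.png

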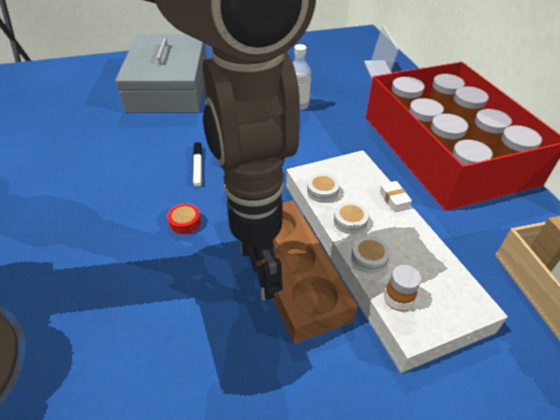

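The block has moved and is now square; in the top view its left end is at (256,247). I'll continue the push more slowly.

Call:
servo_tool(
  steps="0 0 0 -0.4 0 0 0;0 0 0 -0.4 0 0 0;0 0 0 -0.4 0 0 0;0 0 0 -0.3 0 0 0;0 0 0 -0.2 0 0 0;0 0 0 -0.15 0 0 0;0 0 0 -0.1 0 0 0;0 0 0 -0.1 0 0 0",
)

```text
clock: 4.3
tcp_pos: [0.4892, 0.0317, 0.0086]
tcp_rot: [0.16, -3.135, 0.0]
wrist_force: [-8.2, -0.8, 6.6]
gripper_width: 0.0854
```

```bash
python3 -c "
from h import *
go(-.111,.0085,.01,'t')"
```

```text
t 4.3 tcp n,s,z [-0.1147  0.0096] 0.0086 F [-8.2 -0.8  6.6] w 0.0854 q [ 0.06  0.16 -0.5   0.91 -0.   -0.04]
turn(tool,deg) [-0.01 -0.16  0.03] shift now cm [-0.37 -0.11 -0.15] after turn [-0.37 -0.11 -0.14]
```

Call:
servo_tool(
  steps="0 0 0 -0.1 0 0 0;0 0 0 -0.1 0 0 0;0 0 0 -0.1 0 0 0;0 0 0 -0.1 0 0 0;0 0 0 0 0 0 0;0 0 0 0 0 0 0;0 0 0 0 0 0 0;0 0 0 0 0 0 0",
)

```text
clock: 5.1
tcp_pos: [0.4932, 0.0321, 0.0085]
tcp_rot: [0.159, -3.135, 0.0]
wrist_force: [-9.3, -0.5, 5.9]
gripper_width: 0.0853
```

```bash
python3 -c "
from h import *
go(-.111,.0085,.01,'t');cap('side','s3.png')
c=cap('top','t3.png')"
```

```text
t 5.1 tcp n,s,z [-0.1107  0.0096] 0.0085 F [-9.3 -0.5  5.9] w 0.0853 q [ 0.07  0.17 -0.49  0.91 -0.   -0.04]
turn(tool,deg) [-0.01 -0.15  0.02] shift now cm [ 0.03 -0.11 -0.15] after turn [ 0.03 -0.11 -0.15]
```

View pics/s3.png

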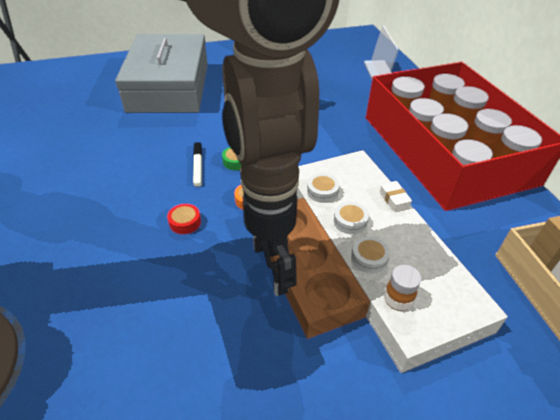

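View pics/t3.png

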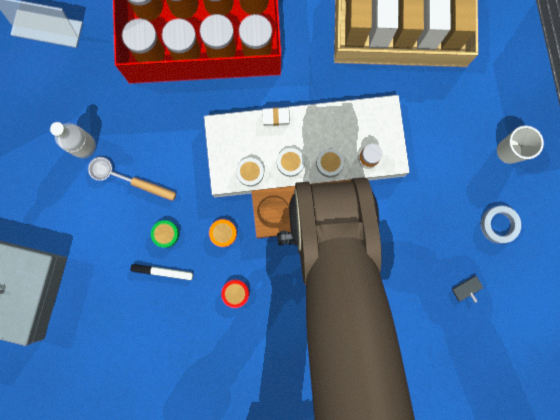

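Call:
servo_tool(
  steps="0 0 0 -0.1 0 0 0;0 0 0 -0.1 0 0 0;0 0 0 -0.1 0 0 0;0 0 0 -0.1 0 0 0;0 0 0 -0.1 0 0 0;0 0 0 -0.1 0 0 0;0 0 0 0 0 0 0;0 0 0 0 0 0 0",
)

```text
clock: 6.0
tcp_pos: [0.4931, 0.0321, 0.0078]
tcp_rot: [0.158, -3.124, 0.002]
wrist_force: [-27.6, -2.4, 20.8]
gripper_width: 0.0855
```

```bash
python3 -c "
from h import *
go(-.111,.0085,.01,'t')"
```

```text
t 6.0 tcp n,s,z [-0.1108  0.0096] 0.0078 F [-27.6  -2.4  20.8] w 0.0855 q [ 0.07  0.18 -0.48  0.92 -0.   -0.04]
turn(tool,deg) [-0.02 -0.76  0.01] shift now cm [ 0.02 -0.11 -0.21] after turn [ 0.02 -0.11 -0.22]
```

Contact: the force rose to about 28 N and the TCP stopped at n = -0.111, which is where the geometry predicted. Backing off to look.

Call:
servo_tool(
  steps="0 0 0 1 0 0 0;0 0 0 3 0 0 0;0 0 0 4 0 0 0;0 0 0 4 0 -2 0;0 0 8.5 0 0 -5 0;0 0 8.5 0 0 -5 0;0 0 8.5 0 0 -5 0;0 0 8.5 0 0 -2 0",
)

```text
clock: 6.8
tcp_pos: [0.3838, 0.0208, 0.2038]
tcp_rot: [0.772, 3.036, 0.004]
wrist_force: [1.5, 1.1, -0.2]
gripper_width: 0.0853
```

```bash
python3 -c "
from h import *
go(-.2,.0085,.2,'n');cap('side','s4.png')
c=cap('top','t4.png');measure(c)"
```

```text
t 6.8 tcp n,s,z [-0.2207  0.0095] 0.2038 F [ 1.5  1.1 -0.2] w 0.0853 q [ 0.05 -0.15 -0.37  1.34  0.    0.55]
turn(tool,deg) [ 0.48  0.28 55.68] shift now cm [-1.76  1.08  0.4 ] after turn [-0.1   2.07  0.38]
block ((553.6529541015625, 35.31980895996094), (99.75624084472656, 238.46127319335938), 5.862490177154541) [[491.85736083984375, 148.8322296142578], [516.2140502929688, -88.3818588256836], [615.4485473632812, -78.19261169433594], [591.0918579101562, 159.021484375]]
step ((671.5275268554688, 40.47206115722656), (138.0591278076172, 419.3349914550781), 5.827325344085693) [[581.5669555664062, 242.04745483398438], [624.1423950195312, -175.12057495117188], [761.4880981445312, -161.10333251953125], [718.9126586914062, 256.064697265625]]
disc 70 [364.91428571 161.11428571] z 0.07653235481356732 [ 0.6466 -0.0786]
disc 291 [290.06872852 161.04123711] z 0.06839079367415693 [0.6482 0.0771]
disc 291 [330.16151203 161.41580756] z 0.06851463038158767 [ 0.6466 -0.0063]
disc 297 [249.42760943 170.86868687] z 0.06825163969093058 [0.6283 0.1615]
```

View pics/t4.png

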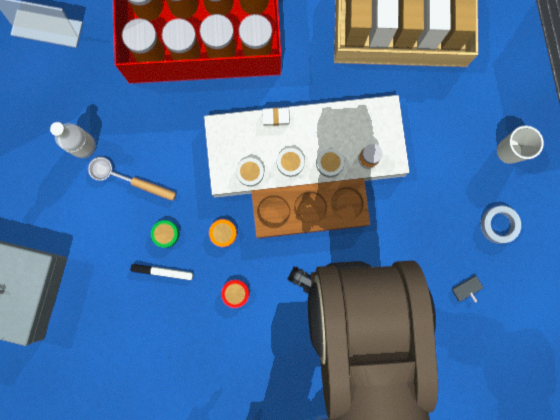

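View pics/s4.png

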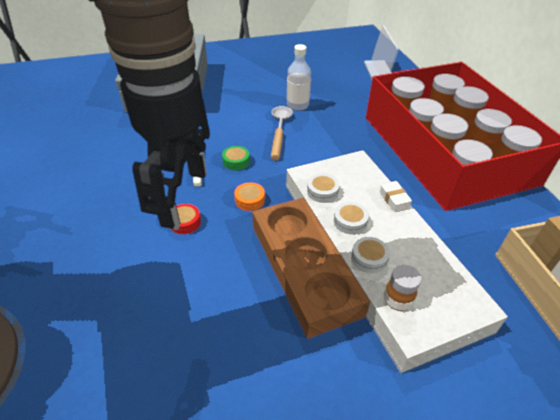

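The block's yaw is 5.86° against the step's 5.83°, with its centre at n = -0.050, so it is flush. Next I'll check the pockets and tins in both views.

```bash
python3 - <<'E'
from h import *
for nm in('top','side'):
    c=dict(np.load(f'/tmp/{nm}.npz'));P=cloud(c);x,y,z=P[...,0],P[...,1],P[...,2]
    A=(x-O[0])*N[0]+(y-O[1])*N[1];B=(x-O[0])*T[0]+(y-O[1])*T[1]
    m=((z<.033)&(z>.017)&(A<-.01)&(A>-.09)&(abs(B)<.125)).astype(np.uint8)
    n,l,s,ce=cv2.connectedComponentsWithStats(m)
    for i in range(1,n):
        if s[i,4]>100:
            q=l==i;print(nm,'hole',A[q].min().round(4),A[q].max().round(4),B[q].min().round(4),B[q].max().round(4))
    hsv=cv2.cvtColor(c['img'],cv2.COLOR_RGB2HSV)
    d=((z>.06)&(z<.075)&(A>0)&(A<.1)&(abs(B)<.2)&(hsv[...,1]>70)).astype(np.uint8)
    n,l,s,ce=cv2.connectedComponentsWithStats(d)
    for i in range(1,n):
        if s[i,4]>100: print(nm,'tin',S(ray(c,*ce[i],.068)).round(4))
    d=((z>.099)&(z<.11)&(A>0)&(A<.1)&(abs(B)<.2));v,u=np.nonzero(d);print('jar',S(ray(c,u.mean(),v.mean(),.104)))
E
```

```text
top hole -0.0819 -0.0158 -0.1058 -0.04
top hole -0.0818 -0.0161 -0.0273 0.0386
top hole -0.0817 -0.0157 0.051 0.1181
top tin [0.0481 0.0387]
top tin [ 0.0381 -0.0441]
top tin [0.0368 0.1248]
jar [ 0.0383267  -0.12594436]
side hole -0.0787 -0.016 0.0672 0.121
side hole -0.0777 -0.016 -0.0133 0.0417
side hole -0.0776 -0.0161 -0.0942 -0.0361
side hole -0.09 -0.0108 -0.1142 -0.1115
side tin [0.0368 0.1252]
side tin [0.048  0.0389]
side tin [ 0.0379 -0.0438]
jar [ 0.036938   -0.12813461]
```

Call:
servo_tool(
  steps="0 0 8 0 0 0 0;0 0 8 0 0 0 0;0 0 8 0 0 0 0;0 0 8 0 0 0 0;0 0 8 0 0 0 0;0 0 8 0 0 0 0;0 0 7.3 0 0 0 0;0 0 0 0 0 0 0",
)

```text
clock: 7.7
tcp_pos: [0.3814, 0.0207, 0.1973]
tcp_rot: [-2.089, -2.346, 0.001]
wrist_force: [-0.1, -0.3, -0.2]
gripper_width: 0.0854
```

```bash
python3 -c "
from h import *
go(.038,-.044,.1,'n')"
```

```text
t 7.7 tcp n,s,z [-0.223   0.0096] 0.1973 F [-0.1 -0.3 -0.2] w 0.0854 q [ 0.05 -0.14 -0.38  1.33  0.    1.51]
turn(tool,deg) [-0.04 -0.    0.84] shift now cm [-5.74 26.03  9.71] after turn [-5.36 26.1   9.73]
```

Call:
servo_tool(
  steps="0 0 0.8 -0.9 3 0 0;0 0 0 -0.9 4.3 1 0;0 0 0 -0.9 4.3 1 0;0 0 0 -0.9 4.3 1 0;0 0 0 -0.9 4.3 1 0;0 0 0 -0.9 4 1 0;0 0 0 0 1.9 1.5 0;0 0 0 0 0 1 0",
)

```text
clock: 8.5
tcp_pos: [0.6483, -0.0066, 0.12]
tcp_rot: [-2.102, -2.333, 0.002]
wrist_force: [0.1, 0.2, -1.2]
gripper_width: 0.0855
```

```bash
python3 -c "
from h import *
go(.038,-.044,.05,'n')"
```

```text
t 8.5 tcp n,s,z [ 0.0397 -0.0445] 0.12 F [ 0.1  0.2 -1.2] w 0.0855 q [-0.01  0.38  0.04  1.24  0.    1.46]
turn(tool,deg) [-0.11 -0.02  0.18] shift now cm [ 0.05 -0.16  7.  ] after turn [ 0.05 -0.17  7.  ]
```

Call:
servo_tool(
  steps="0 0 0.2 0 -0.1 2 0;0 0 0 0 0 2 0;0 0 0 0 0 1.5 0;0 0 0 0 0 0.8 0;0 0 0 0 0 0.3 0;0 0 0 0 0 0 0;0 0 0 0 0 0 0;0 0 0 0 0 0 0",
)

```text
clock: 9.3
tcp_pos: [0.6462, -0.0066, 0.0583]
tcp_rot: [2.11, 2.326, 0.002]
wrist_force: [0.0, 0.2, -0.1]
gripper_width: 0.0852
```

```bash
python3 -c "
from h import *
go(.038,-.044,.05,'n');cap('side','s5.png');cv2.imwrite('pics/s5z.png',cv2.resize(cv2.imread('pics/s5.png')[120:370,220:520],None,fx=2.4,fy=2.4))"
```

```text
t 9.3 tcp n,s,z [ 0.0377 -0.0443] 0.0583 F [ 0.   0.2 -0.1] w 0.0852 q [-0.01  0.4  -0.07  1.1   0.    1.46]
turn(tool,deg) [ 0.09  0.01 -0.24] shift now cm [0.03 0.03 0.83] after turn [0.03 0.03 0.83]
```

View pics/s5z.png

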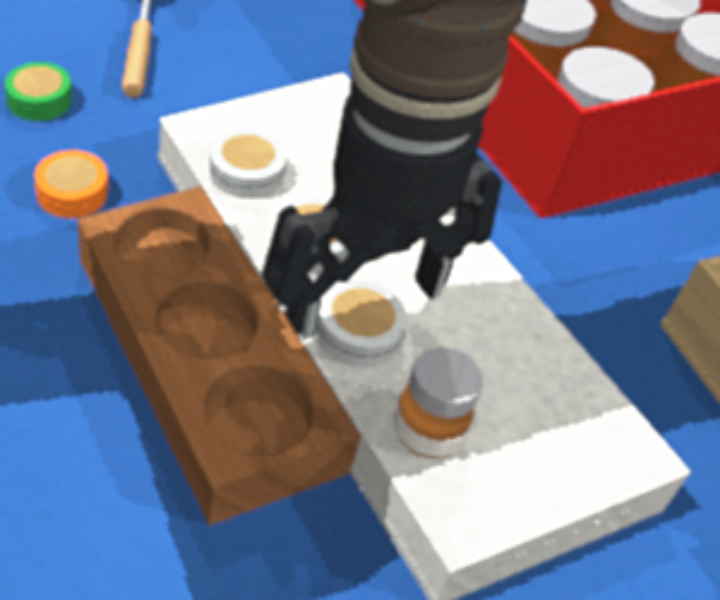

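Call:
servo_tool(
  steps="0 0 0 0 0 0.5 0;0 0 0 0 0 0.3 0;0 0 0 0 0 0 0;0 0 0 0 0 0 60;0 0 0 0 0 0 100;0 0 0 0 0 0 140;0 0 0 0 0 0 140;0 0 0 0 0 0 140",
)

```text
clock: 10.15
tcp_pos: [0.6462, -0.0066, 0.05]
tcp_rot: [2.111, 2.325, 0.001]
wrist_force: [-0.6, -0.1, 4.8]
gripper_width: 0.0557
```

```bash
python3 -c "
from h import *
go(-.0495,-.072,.05,'n');cap('side','s6.png');cv2.imwrite('pics/s6z.png',cv2.resize(cv2.imread('pics/s6.png')[120:370,220:520],None,fx=2.4,fy=2.4))"
```

```text
t 10.15 tcp n,s,z [ 0.0376 -0.0444] 0.05 F [-0.6 -0.1  4.8] w 0.0557 q [-0.01  0.4  -0.08  1.09 -0.    1.46]
turn(tool,deg) [ 0.07  0.01 -0.27] shift now cm [-2.8  -8.7  -0.01] after turn [-2.76 -8.71 -0.  ]
```

View pics/s6z.png

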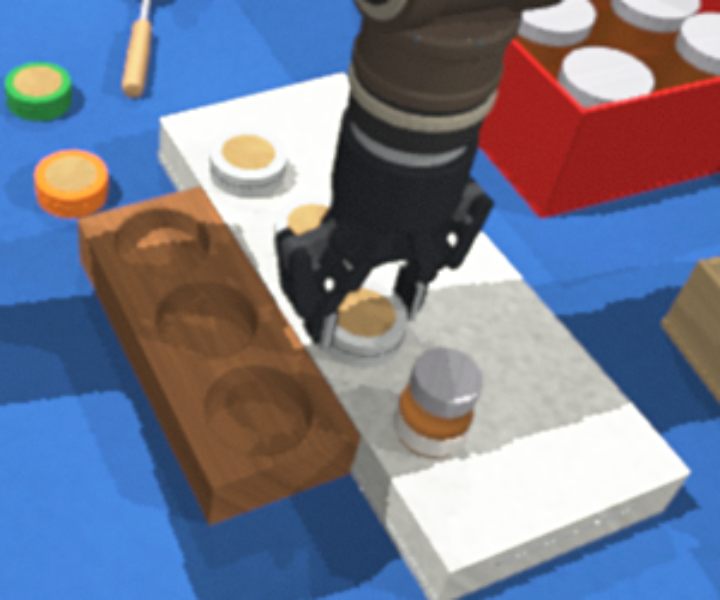

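Call:
servo_tool(
  steps="0 0 0 -0.2 -0.6 0 140;0 0 0 -0.4 -1.3 0 140;0 0 0 -0.5 -1.5 0 140;0 0 0 -0.5 -1.5 0 140;0 0 0 -0.5 -1.5 0 140;0 0 0 -0.4 -1.2 0 140;0 0 0 -0.2 -0.8 0 140;0 0 0 -0.1 -0.3 0 140",
)

```text
clock: 11.0
tcp_pos: [0.5605, -0.0431, 0.0488]
tcp_rot: [-2.111, -2.325, 0.002]
wrist_force: [0.6, -0.4, -0.0]
gripper_width: 0.0559
```

```bash
python3 -c "
from h import *
go(-.0495,-.072,.05,'n');cap('side','s7.png');cv2.imwrite('pics/s7z.png',cv2.resize(cv2.imread('pics/s7.png')[120:370,220:520],None,fx=2.4,fy=2.4))"
```

```text
t 11.0 tcp n,s,z [-0.0514 -0.072 ] 0.0488 F [ 0.6 -0.4 -0. ] w 0.0559 q [-0.08  0.26 -0.29  1.03 -0.    1.4 ]
turn(tool,deg) [-0.09 -0.01 -0.29] shift now cm [ 0.    0.19 -0.13] after turn [ 0.    0.19 -0.12]
```

View pics/s7z.png

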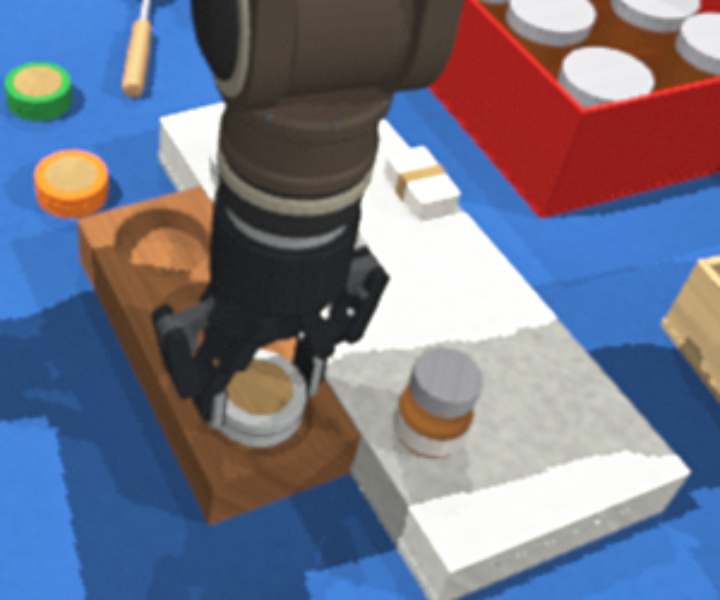

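The tin is centred over pocket 2, about 1.5 mm too far forward. I'll nudge it back and release.

Call:
servo_tool(
  steps="0 0 0 0 0.15 0 140;0 0 0 0 0 0 140;0 0 0 0 0 0 140;0 0 0 0 0 0 60;0 0 0 0 0 0 30;0 0 0 0 0 0 0;0 0 0 0 0 0 0;0 0 0 0 0 0 0",
)

```text
clock: 11.85
tcp_pos: [0.5634, -0.0427, 0.0493]
tcp_rot: [2.111, 2.326, 0.0]
wrist_force: [0.1, 0.4, 0.1]
gripper_width: 0.0854
```

Call:
servo_tool(
  steps="0 0 0 0 0 -1 0;0 0 0 0 0 -2.5 0;0 0 0 0 0 -3 0;0 0 0 0 0 -1 0;0 0 0 4 0 0 0;0 0 0 4 4 0 0;0 0 0 2 4 0 0;0 0 0 0 0 0 0",
)

```text
clock: 12.65
tcp_pos: [0.6323, 0.0625, 0.1228]
tcp_rot: [2.108, 2.33, 0.002]
wrist_force: [-0.1, 0.8, -0.2]
gripper_width: 0.0856
```

```bash
python3 -c "
from h import *
go(.048,.0388,.05,'n');cap('side','s8.png');cv2.imwrite('pics/s8z.png',cv2.resize(cv2.imread('pics/s8.png')[120:370,220:520],None,fx=2.4,fy=2.4))"
```

```text
t 12.65 tcp n,s,z [0.0307 0.0259] 0.1228 F [-0.1  0.8 -0.2] w 0.0856 q [0.1  0.35 0.01 1.23 0.   1.57]
turn(tool,deg) [ 0.05 -0.04 -0.07] shift now cm [1.29 1.72 7.29] after turn [1.29 1.73 7.28]
```

View pics/s8z.png

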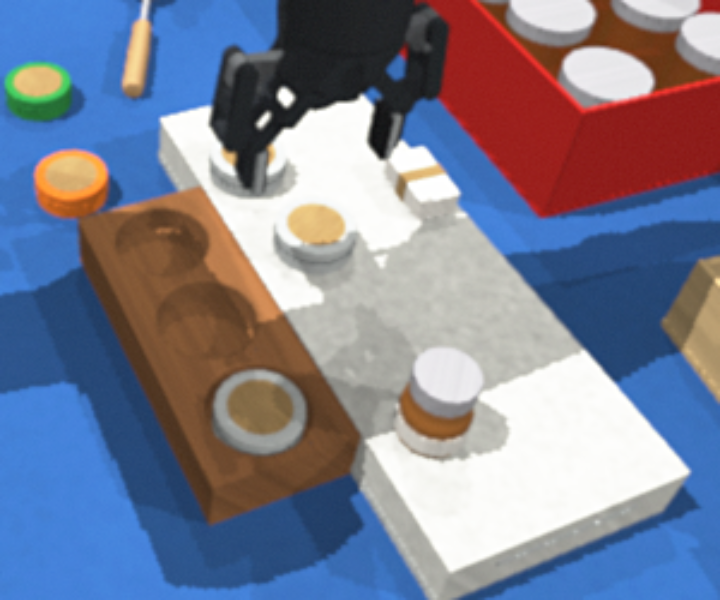

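Tin 1 lies flat in the lower pocket, at zoomed-view (260,410). Now the middle tin.

Call:
servo_tool(
  steps="0 0 0 0.8 1.1 0 0;0 0 0 0.5 0.6 0 0;0 0 0 0 0 2 0;0 0 0 0 0 2 0;0 0 0 0 0 1.5 0;0 0 0 0 0 0.8 0;0 0 0 0 0 0.3 0;0 0 0 0 0 0 0",
)

```text
clock: 13.5
tcp_pos: [0.6449, 0.0739, 0.0586]
tcp_rot: [2.112, 2.326, 0.0]
wrist_force: [-0.7, -0.2, 0.1]
gripper_width: 0.0857
```

```bash
python3 -c "
from h import *
go(.048,.0388,.05,'n')"
```

```text
t 13.5 tcp n,s,z [0.0444 0.0359] 0.0586 F [-0.7 -0.2  0.1] w 0.0857 q [ 0.11  0.41 -0.06  1.11 -0.    1.59]
turn(tool,deg) [ 0.01  0.   -0.28] shift now cm [0.29 0.36 0.86] after turn [0.29 0.36 0.86]
```

Call:
servo_tool(
  steps="0 0 0 0.3 0.35 0.2 0;0 0 0 0 0 0.6 0;0 0 0 0 0 0 0;0 0 0 0 0 0 60;0 0 0 0 0 0 100;0 0 0 0 0 0 140;0 0 0 0 0 0 140;0 0 0 0 0 0 140",
)

```text
clock: 14.3
tcp_pos: [0.6484, 0.0774, 0.0511]
tcp_rot: [2.111, 2.326, 0.001]
wrist_force: [-0.8, 0.2, 5.4]
gripper_width: 0.0555
```

```bash
python3 -c "
from h import *
go(-.0495,.0062,.05,'n')"
```

```text
t 14.3 tcp n,s,z [0.0483 0.039 ] 0.0511 F [-0.8  0.2  5.4] w 0.0555 q [ 0.12  0.42 -0.06  1.1  -0.    1.59]
turn(tool,deg) [ 0.07 -0.   -0.26] shift now cm [-3.33 -9.77  0.09] after turn [-3.28 -9.78  0.11]
```

Call:
servo_tool(
  steps="0 0 0 -0.2 -0.7 0 140;0 0 0 -0.5 -1.4 0 140;0 0 0 -0.6 -1.7 0 140;0 0 0 -0.6 -1.7 0 140;0 0 0 -0.6 -1.7 0 140;0 0 0 -0.4 -1.3 0 140;0 0 0 -0.3 -0.8 0 140;0 0 0 -0.1 -0.3 0 140",
)

```text
clock: 15.1
tcp_pos: [0.5543, 0.0348, 0.0499]
tcp_rot: [-2.111, -2.325, 0.002]
wrist_force: [-0.1, 0.3, -0.6]
gripper_width: 0.0559
```

```bash
python3 -c "
from h import *
go(-.0495,.0062,.05,'n');cap('side','s9.png');cv2.imwrite('pics/s9z.png',cv2.resize(cv2.imread('pics/s9.png')[120:370,220:520],None,fx=2.4,fy=2.4))"
```

```text
t 15.1 tcp n,s,z [-0.0496  0.0062] 0.0499 F [-0.1  0.3 -0.6] w 0.0559 q [ 0.06  0.24 -0.3   1.03 -0.    1.54]
turn(tool,deg) [-0.08  0.   -0.29] shift now cm [ 0.    0.01 -0.01] after turn [ 0.    0.01 -0.01]
```

View pics/s9z.png

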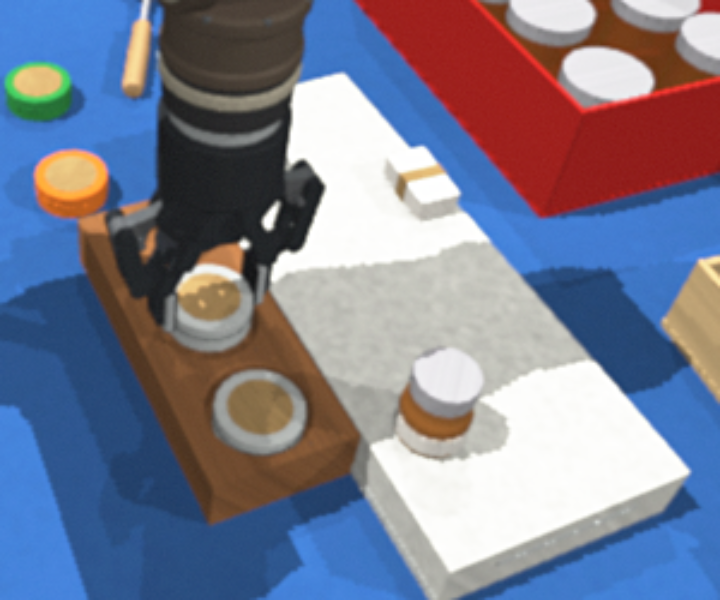

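The middle tin is centred over pocket 1. I'll release it and move to the last tin at n = 0.037, s = 0.125.

Call:
servo_tool(
  steps="0 0 0 0 0 0 140;0 0 0 0 0 0 140;0 0 0 0 0 0 60;0 0 0 0 0 0 30;0 0 0 0 0 0 0;0 0 0 0 0 0 0;0 0 0 0 0 -1 0;0 0 0 0 0 -2 0",
)

```text
clock: 15.95
tcp_pos: [0.5545, 0.0352, 0.0797]
tcp_rot: [-2.11, -2.325, 0.003]
wrist_force: [-0.4, 0.2, -0.6]
gripper_width: 0.0857
```

Call:
servo_tool(
  steps="0 0 0 0 0 -3 0;0 0 0 0 0 -1 0;0 0 0 3 2 0 0;0 0 0 3 2 0 0;0 0 0 3 2 0 0;0 0 0 2.5 2 0 0;0 0 0 0 0 0 0;0 0 0 0 0 0 0",
)

```text
clock: 16.75
tcp_pos: [0.624, 0.1579, 0.1198]
tcp_rot: [-2.11, -2.327, 0.002]
wrist_force: [-0.9, -0.5, 0.3]
gripper_width: 0.085
```

```bash
python3 -c "
from h import *
go(.0368,.125,.05,'n');cap('side','s10.png');cv2.imwrite('pics/s10z.png',cv2.resize(cv2.imread('pics/s10.png')[120:370,220:520],None,fx=2.4,fy=2.4))"
```

```text
t 16.75 tcp n,s,z [0.0321 0.1215] 0.1198 F [-0.9 -0.5  0.3] w 0.085 q [ 0.25  0.37  0.03  1.23 -0.    1.72]
turn(tool,deg) [-0.06  0.02 -0.2 ] shift now cm [0.35 0.47 6.97] after turn [0.35 0.47 6.98]
```

View pics/s10z.png

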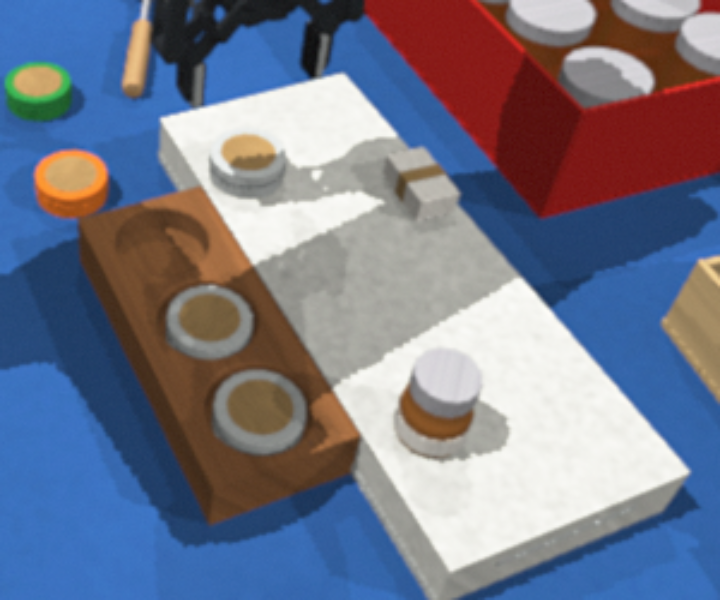

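Two tins are in and flat, at zoomed-view (210,320) and (260,410). The third is still on the step.

Call:
servo_tool(
  steps="0 0 0 0.35 0.45 1 0;0 0 0 0 0 2 0;0 0 0 0 0 2 0;0 0 0 0 0 1 0;0 0 0 0 0 0.5 0;0 0 0 0 0 0.3 0;0 0 0 0 0 0 0;0 0 0 0 0 0 0",
)

```text
clock: 17.6
tcp_pos: [0.6288, 0.1614, 0.0532]
tcp_rot: [2.111, 2.325, 0.002]
wrist_force: [-1.1, -0.2, 0.0]
gripper_width: 0.0853
```

```bash
python3 -c "
from h import *
go(.0368,.125,.05,'n')"
```

```text
t 17.6 tcp n,s,z [0.0373 0.1246] 0.0532 F [-1.1 -0.2  0. ] w 0.0853 q [ 0.25  0.41 -0.07  1.1  -0.    1.73]
turn(tool,deg) [ 0.07 -0.01 -0.27] shift now cm [ 0.04 -0.05  0.32] after turn [ 0.04 -0.05  0.32]
```

Call:
servo_tool(
  steps="0 0 0 0 0 0.3 0;0 0 0 0 0 0 0;0 0 0 0 0 0 60;0 0 0 0 0 0 100;0 0 0 0 0 0 140;0 0 0 0 0 0 140;0 0 0 0 0 0 140;0 0 0 0 0 0 140",
)

```text
clock: 18.4
tcp_pos: [0.6287, 0.1615, 0.05]
tcp_rot: [2.111, 2.326, 0.002]
wrist_force: [-0.2, -0.4, 6.1]
gripper_width: 0.0561
```

```bash
python3 -c "
from h import *
go(-.0495,.0846,.05,'n')"
```

```text
t 18.4 tcp n,s,z [0.0372 0.1247] 0.05 F [-0.2 -0.4  6.1] w 0.0561 q [ 0.25  0.41 -0.07  1.09  0.    1.73]
turn(tool,deg) [ 0.07 -0.01 -0.26] shift now cm [-4.05 -8.65 -0.01] after turn [-4.01 -8.67 -0.  ]
```

Call:
servo_tool(
  steps="0 0 0 -0.3 -0.6 0 140;0 0 0 -0.6 -1.3 0 140;0 0 0 -0.7 -1.5 0 140;0 0 0 -0.7 -1.5 0 140;0 0 0 -0.7 -1.5 0 140;0 0 0 -0.6 -1.2 0 140;0 0 0 -0.3 -0.7 0 140;0 0 0 -0.1 -0.3 0 140",
)

```text
clock: 19.2
tcp_pos: [0.5454, 0.1127, 0.0488]
tcp_rot: [-2.111, -2.325, 0.002]
wrist_force: [0.2, -0.4, -1.4]
gripper_width: 0.0558
```

```bash
python3 -c "
from h import *
go(-.0495,.0846,.05,'n');cap('side','s11.png');cv2.imwrite('pics/s11z.png',cv2.resize(cv2.imread('pics/s11.png')[120:370,220:520],None,fx=2.4,fy=2.4))"
```

```text
t 19.2 tcp n,s,z [-0.0507  0.0845] 0.0488 F [ 0.2 -0.4 -1.4] w 0.0558 q [ 0.2   0.25 -0.3   1.03 -0.    1.68]
turn(tool,deg) [-0.08  0.01 -0.29] shift now cm [ 0.01  0.12 -0.12] after turn [ 0.01  0.12 -0.12]
```

View pics/s11z.png

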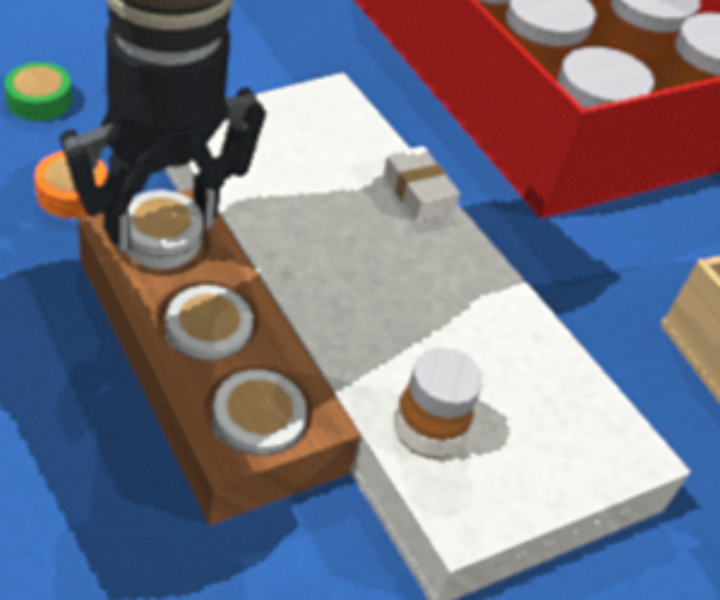

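The last tin is over pocket 0. I'll correct it by 1 mm, release and retreat.

Call:
servo_tool(
  steps="0 0 0 0 0.1 0 140;0 0 0 0 0 0 140;0 0 0 0 0 0 140;0 0 0 0 0 0 60;0 0 0 0 0 0 30;0 0 0 0 0 0 0;0 0 0 0 0 0 0;0 0 0 0 0 -1 0",
)

```text
clock: 20.05
tcp_pos: [0.5466, 0.1131, 0.0584]
tcp_rot: [-2.111, -2.325, 0.003]
wrist_force: [-0.5, 0.2, 0.0]
gripper_width: 0.0854
```

Call:
servo_tool(
  steps="0 0 0 0 0 -3 0;0 0 0 0 0 -4 0;0 0 0 0 0 -4 0;0 0 0 0 -4.5 0 0;0 0 0 0 -4.5 0 0;0 0 0 0 -4.5 0 0;0 0 0 0 -4.5 0 0;0 0 0 0 -3 0 0",
)

```text
clock: 20.85
tcp_pos: [0.3359, 0.0926, 0.17]
tcp_rot: [2.111, 2.326, 0.001]
wrist_force: [0.5, 0.4, 0.6]
gripper_width: 0.086
```

Call:
servo_tool(
  steps="0 0 0 0 0 0 0;0 0 0 0 0 0 0;0 0 0 0 0 0 0;0 0 0 0 0 0 0;0 0 0 0 0 0 0;0 0 0 0 0 0 0;0 0 0 0 0 0 0;0 0 0 0 0 0 0",
)

```text
clock: 21.65
tcp_pos: [0.3386, 0.0931, 0.1692]
tcp_rot: [-2.112, -2.326, 0.0]
wrist_force: [-0.6, 0.8, 0.3]
gripper_width: 0.0857
```

```bash
python3 - <<'E'
from h import *
go(-.0495,.0846,.05,'n');cap('side','s12.png');cv2.imwrite('pics/s12z.png',cv2.resize(cv2.imread('pics/s12.png')[120:370,220:520],None,fx=2.4,fy=2.4))
c=cap('top','t12.png');P=cloud(c)
rs=measure(c)
x,y,z=P[...,0],P[...,1],P[...,2]
A=(x-O[0])*N[0]+(y-O[1])*N[1];B=(x-O[0])*T[0]+(y-O[1])*T[1]
for s in(.0846,.0062,-.072):
    q=(np.hypot(A+.0495,B-s)<.022)
    M=np.c_[A[q],B[q],np.ones(q.sum())];print('lid',z[q].mean(),'slopes',np.linalg.lstsq(M,z[q],rcond=None)[0][:2])
d=((z>.099)&(z<.11)&(A>0)&(A<.1)&(abs(B)<.2));v,u=np.nonzero(d);print('jar',S(ray(c,u.mean(),v.mean(),.104)))
E
```

```text
t 21.65 tcp n,s,z [-0.2583  0.0859] 0.1692 F [-0.6  0.8  0.3] w 0.0857 q [ 0.27 -0.2  -0.49  1.28  0.    1.74]
turn(tool,deg) [-0.02  0.   -0.27] shift now cm [-0.04 20.88 11.91] after turn [-0.13 20.88 11.92]
block ((553.7374877929688, 35.309547424316406), (99.86331176757812, 238.3478546142578), 5.762147903442383) [[492.0931701660156, 148.86822509765625], [516.0230712890625, -88.27531433105469], [615.3818359375, -78.24913024902344], [591.451904296875, 158.8944091796875]]
step ((670.784912109375, 40.39862060546875), (136.82363891601562, 419.5660400390625), 5.703679084777832) [[581.86279296875, 242.34402465820312], [623.560791015625, -175.14480590820312], [759.70703125, -161.54678344726562], [718.009033203125, 255.94204711914062]]
disc 65 [365.10769231 161.18461538] z 0.07614711183737324 [ 0.6465 -0.079 ]
lid 0.04438299935760166 slopes [0.00391934 0.00019038]
lid 0.044152953660728536 slopes [-0.00683779  0.00778037]
lid 0.04420175923385177 slopes [0.01344628 0.01131861]
jar [ 0.03825743 -0.12617659]
```

View pics/t12.png

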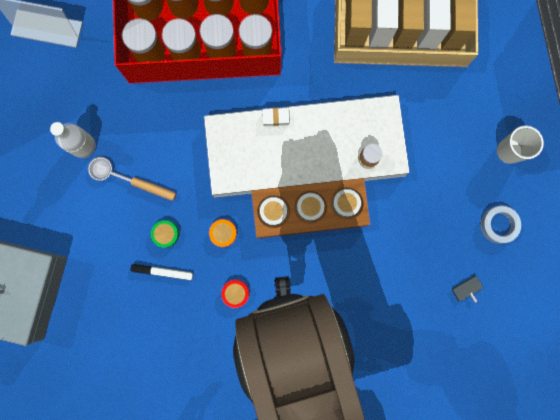

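View pics/s12z.png

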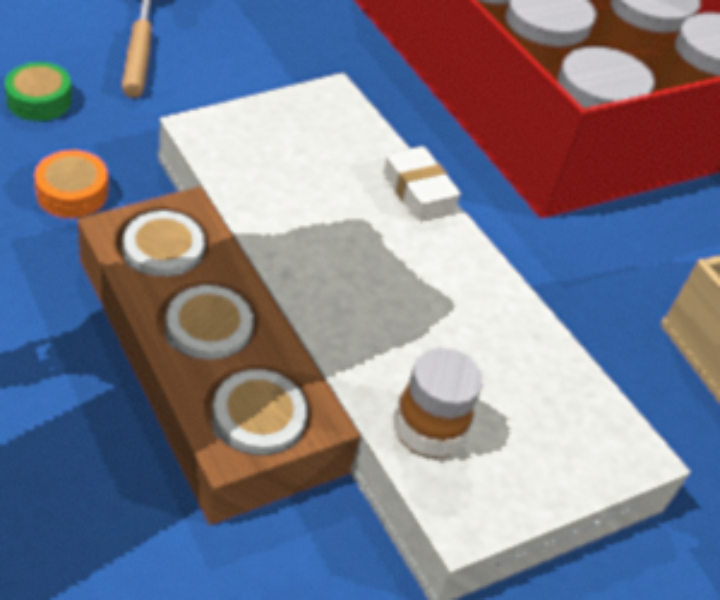

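The top view shows all three tins lid up in the pockets, at (273,211), (311,206) and (347,202). The block is flush against the step, the jar is still at (371,152), and the arm is clear.

```bash
python3 -c "
from workcell import r
print(r.sign_off())"
```

```text
the job is handed in; nothing more can be done
None
```

I pushed the block against the step with the open fingers until the force rose to about 28 N. Then I gripped each tin at step height, slid it off without lifting, and released it over its pocket. I handed the job in at about 21.8 s.

- **Block:** it lies flush against the step. Its yaw is 5.76° against the step's 5.70°, and it moved by about 0.1 mm at most while the tins went in.
- **Tins:** all three are lid up in their pockets, with lids at 44 mm and measured slopes of 0.02 or less, so they lie flat.
- **Jar:** it is still standing where it was, within 0.3 mm in the top view.
- **Checks:** none failed. The jar's position differed by about 2 mm between the top and side views, which is about the stated calibration error. The gripper read 56 mm on the 58 mm tins.

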